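# Put the hole saws away in order of size

## Task

Put the four hole saws away on the wooden storage strip in order of size: the smallest on the circle next to the raised end block, then larger and larger along the row, so that the largest is farthest from the block. Stand each one upright, closed face up, centred on its own circle, and leave them all standing there.

Things in the scene. Friction and masses are not known exactly. Their poses are not given: they have to be found in the camera images.
- saw_25_center (a point): The smallest hole saw: an upright dark-steel cup, 25 mm in diameter and 48 mm tall, standing on its toothed rim with the closed, lighter round face (small dark hole in it) on top; treat it as a plain cylinder. This point is its centre, on the axis, 24 mm above its foot; z points up to the closed face. At the start it stands loose on the bench (bench top at z = 0).
- saw_36_center (a point): The second smallest hole saw: an upright dark-steel cup, 36 mm in diameter and 48 mm tall, standing on its toothed rim with the closed, lighter round face (small dark hole in it) on top; treat it as a plain cylinder. This point is its centre, on the axis, 24 mm above its foot; z points up to the closed face. At the start it stands loose on the bench (bench top at z = 0).
- saw_48_center (a point): The second largest hole saw: an upright dark-steel cup, 48 mm in diameter and 48 mm tall, standing on its toothed rim with the closed, lighter round face (small dark hole in it) on top; treat it as a plain cylinder. This point is its centre, on the axis, 24 mm above its foot; z points up to the closed face. At the start it stands loose on the bench (bench top at z = 0).
- saw_60_center (a point): The largest hole saw: an upright dark-steel cup, 60 mm in diameter and 48 mm tall, standing on its toothed rim with the closed, lighter round face (small dark hole in it) on top; treat it as a plain cylinder. This point is its centre, on the axis, 24 mm above its foot; z points up to the closed face. At the start it stands loose on the bench (bench top at z = 0).
- mark_a: One of four identical circles (73 mm across, thin black line with a centre dot) drawn flat in a straight row, 85 mm apart, on the storage strip. The strip is a pale wooden board 430 x 90 x 9 mm fixed flat on the bench. Origin: the circle's centre on the strip's upper face (9 mm above the bench); y runs along the row, z up. Letters a to d say nothing about the place in the row, which changes from start to start: tell the circles by their distance from the end block.
- mark_b: One of four identical circles (73 mm across, thin black line with a centre dot) drawn flat in a straight row, 85 mm apart, on the storage strip. The strip is a pale wooden board 430 x 90 x 9 mm fixed flat on the bench. Origin: the circle's centre on the strip's upper face (9 mm above the bench); y runs along the row, z up. Letters a to d say nothing about the place in the row, which changes from start to start: tell the circles by their distance from the end block.
- mark_c: One of four identical circles (73 mm across, thin black line with a centre dot) drawn flat in a straight row, 85 mm apart, on the storage strip. The strip is a pale wooden board 430 x 90 x 9 mm fixed flat on the bench. Origin: the circle's centre on the strip's upper face (9 mm above the bench); y runs along the row, z up. Letters a to d say nothing about the place in the row, which changes from start to start: tell the circles by their distance from the end block.
- mark_d: One of four identical circles (73 mm across, thin black line with a centre dot) drawn flat in a straight row, 85 mm apart, on the storage strip. The strip is a pale wooden board 430 x 90 x 9 mm fixed flat on the bench. Origin: the circle's centre on the strip's upper face (9 mm above the bench); y runs along the row, z up. Letters a to d say nothing about the place in the row, which changes from start to start: tell the circles by their distance from the end block.
- end_block: The raised dark-wood block fixed on one end of the strip (either end, it changes): 30 mm along the row, 90 mm across it, 30 mm tall above the strip. Origin: centre of its underside, on the strip's upper face, in line with the row; the nearest circle's centre is 67.5 mm away, then 152.5, 237.5 and 322.5 mm. The strip's other end has only a thin flat steel hanging plate.

How it is judged:
At the end, for the whole second after the job is handed in: Counted from the end block, the circles hold the 25, 36, 48 and 60 mm saws in that order, each standing on the strip (height within 4 mm), upright within 0.1 rad, closed face up, centred within 12 mm on its circle, at rest (((horizontal distance between saw_25_center and mark_a below 0.012 m and horizontal distance between mark_a and end_block between 0.0375 and 0.0975 m) or (horizontal distance between saw_25_center and mark_b below 0.012 m and horizontal distance between mark_b and end_block between 0.0375 and 0.0975 m) or (horizontal distance between saw_25_center and mark_c below 0.012 m and horizontal distance between mark_c and end_block between 0.0375 and 0.0975 m) or (horizontal distance between saw_25_center and mark_d below 0.012 m and horizontal distance between mark_d and end_block between 0.0375 and 0.0975 m)) and height (world z) of saw_25_center between 0.029 and 0.037 m and angle between each of saw_25_center, saw_36_center, saw_48_center, saw_60_center's own z axis and vertical below 0.1 rad and linear speed of each of saw_25, saw_36, saw_48, saw_60 below 0.02 m/s and angular speed of each of saw_25, saw_36, saw_48, saw_60 below 0.2 rad/s and ((horizontal distance between saw_36_center and mark_a below 0.012 m and horizontal distance between mark_a and end_block between 0.1225 and 0.1825 m) or (horizontal distance between saw_36_center and mark_b below 0.012 m and horizontal distance between mark_b and end_block between 0.1225 and 0.1825 m) or (horizontal distance between saw_36_center and mark_c below 0.012 m and horizontal distance between mark_c and end_block between 0.1225 and 0.1825 m) or (horizontal distance between saw_36_center and mark_d below 0.012 m and horizontal distance between mark_d and end_block between 0.1225 and 0.1825 m)) and height (world z) of saw_36_center between 0.029 and 0.037 m and ((horizontal distance between saw_48_center and mark_a below 0.012 m and horizontal distance between mark_a and end_block between 0.2075 and 0.2675 m) or (horizontal distance between saw_48_center and mark_b below 0.012 m and horizontal distance between mark_b and end_block between 0.2075 and 0.2675 m) or (horizontal distance between saw_48_center and mark_c below 0.012 m and horizontal distance between mark_c and end_block between 0.2075 and 0.2675 m) or (horizontal distance between saw_48_center and mark_d below 0.012 m and horizontal distance between mark_d and end_block between 0.2075 and 0.2675 m)) and height (world z) of saw_48_center between 0.029 and 0.037 m and ((horizontal distance between saw_60_center and mark_a below 0.012 m and horizontal distance between mark_a and end_block between 0.2925 and 0.3525 m) or (horizontal distance between saw_60_center and mark_b below 0.012 m and horizontal distance between mark_b and end_block between 0.2925 and 0.3525 m) or (horizontal distance between saw_60_center and mark_c below 0.012 m and horizontal distance between mark_c and end_block between 0.2925 and 0.3525 m) or (horizontal distance between saw_60_center and mark_d below 0.012 m and horizontal distance between mark_d and end_block between 0.2925 and 0.3525 m)) and height (world z) of saw_60_center between 0.029 and 0.037 m); the robot touches nothing.
It also fails if it takes over 86 s, if anything falls off the work surface, if the arm or the gripper's body presses on something with over 40 N, if the wrist force passes 120 N, or if a joint passes its speed limit or range.

## Robot

A 6-joint arm with a two-finger parallel gripper is mounted at the origin on the work surface. World frame = base frame: x ahead of the robot, y to its left, z up, the work surface at z = 0. Lengths are in m, angles in rad, forces in N, time in s.
With the tool pointing down it reaches from about 0.375 to 0.9 m from the base axis. Payload 3.1 kg.
Tool frame: the origin (TCP) lies on the centre line of the jaws, within the pads' length; the fingertips stand robot.tip_reach ahead of it and the grasp point (between the pads) lies 8 mm behind it (robot.tip_reach is the distance from the TCP to the fingertips, in m); z points along the fingers, y is the line along which they close (so a half turn about z gives the same grasp; the last joint's range is limited). The gripper opens to 87 mm and grips with 3 to 60 N. Pads are 19 mm wide; open, the fingers measure 117 mm over their backs; the gripper's body (75 mm by 190 mm) begins 51 mm behind the grasp point.
Start: joints at [1.062, 0.527, 1.433, -0, 1.181, -0.178], TCP at [0.203, 0.591, 0.234] pointing down, gripper open.
Joint ranges: [-3.08, 3.08], [-0.75, 2.2], [0.22, 2.44], [-1.43, 4.57], [0, 2.65], [-2.85, 2.85]. Speed limits (rad/s): [2.79, 2.79, 3.14, 3.14, 3.14, 3.14].

## Interface

Orientations are given as a unit quaternion [x, y, z, w].
In Python, from rig import robot gives the robot as it stands.
- The arm moves only by the tool jog_arm, never from a script. Its argument "motion" is one flat list of numbers, 7 for each row, row after row: the shift along the tool's x, y, z scaled (see below), then the turn, a rotation vector about the tool's x, y, z scaled (see below), then the gripper's target within -1 to 1 (shut at 1, half-way at 0, fully open at -1). In form: [x, y, z, rx, ry, rz, hand, x, y, z, rx, ry, rz, hand, ...]. A call has 1 to 12 rows; each row shifts and turns the commanded pose from where the row before left it, along the tool's axes as they then stand; what a row does not reach is not made up. The controller multiplies each number of a shift by 4 cm and each number of a turn by 4 degrees. A row lasts 1/8 s, in which the tool goes at most 62.5 mm and 10.7 degrees, less where a joint would pass 70% of its speed; a pose out of reach is approached as far as the arm can. A call with a number of a shift or a turn outside -1 to 1 is refused whole. A call with a gripper value outside its range is refused whole. The fingers move at their own pace and stop on an object; "grip_force" is the grip in N (left out, the last holds). Time passes only in rows, so rows that do not move let the fingers close. It gives the time, the measured TCP pose, the force, the opening and the grip force at its end, in the units of the state.
- robot.get_obs(): the state, without advancing time (a new reading comes with each control period).
- robot.camera(name): name is "side" or "top"; returns the picture (384x512x3 uint8, blue, green, red); there is no depth.
- robot.calibration(name): a dict with "fx", "fy", "cx", "cy" (pixels), "R" (3x3) and "t" (3): a world point X has camera coordinates R X + t. Camera axes: x right, y down, z forward; pixel columns grow to the right and rows downward; lengths in m; the calibration is good to about 2 mm. A picture is of the moment at which its call begins. calibration takes no time and is no camera call.
- robot.hand_in(): hands the job in; it is judged then, once.
The state is a dict: "time": time; "q": joint angles; "joint_velocities": joint speeds; "joint_torque": joint torques, N m; "position": TCP position; "tool_rot": TCP orientation; "ft_force": force on the tool from outside, world axes, zero at the start; "moment": the same for the moment, N m; "grip_width": finger opening in m; "grip_force": force on a finger pad.
Only numpy, scipy, OpenCV 4.12 (cv2) and the standard library are available. Lean on these libraries where they do the work, as an engineer would, in place of code of your own. Each camera call takes 0.05 s, during which the arm holds its last target. There are 200 camera calls.

## Working session

There is one attempt and no reset: what is moved stays moved. The work goes in short steps, Python scripts to look and compute and a tool call to move; the robot and the scene stay as the last step left them, time stands still between calls to the robot, and variables do not carry over. Pictures are saved under pics/ and viewed, at most 14 in all, crops included, and the job is handed in when it is done.

Besides the shell and the picture viewer there is one more tool, called after ">>>" by a JSON object that holds its "method" and its "body", one argument or row to a line. jog_arm: Moves the arm, as the interface text tells. Shifts and turns lie within -1 to 1; 1 stands for 4 cm of shift or 4 degrees of turn. Its arguments: {"type":"object","properties":{"motion":{"type":"array","items":{"type":"number"}},"grip_force":{"type":"number"}},"required":["motion"]}

```bash
mkdir -p pics; python3 - <<'E'
from rig import robot
import cv2
for n in("top","side"):
    cv2.imwrite(f"pics/{n}0.png",robot.camera(n)); print(n,robot.calibration(n))
print(robot.get_obs(),robot.tip_reach)
E
```

```text
top {'fx': 408.62057191528487, 'fy': 408.62057191528487, 'cx': 250.02937429353824, 'cy': 192.98325618751477, 'R': array([[-0.20331833, -0.97909484,  0.00591206],
       [-0.95782557,  0.19764207, -0.20858519],
       [ 0.20305622, -0.04807191, -0.97798633]]), 't': array([0.09301644, 0.56156222, 0.6988194 ])}
side {'fx': 367.35818088835583, 'fy': 367.35818088835583, 'cx': 252.17278170796425, 'cy': 189.00429568752966, 'R': array([[ 0.84050512, -0.54165226,  0.01280475],
       [-0.29563292, -0.47829539, -0.82694298],
       [ 0.45403999,  0.69126431, -0.56213997]]), 't': array([-0.47697688,  0.21887631,  0.52860627])}
{'time': 0.1, 'q': array([ 1.06145162e+00,  5.28412074e-01,  1.43374167e+00,  1.92667448e-06,
        1.18141142e+00, -1.78490198e-01]), 'joint_velocities': array([-0.00070664, -0.00098118, -0.0038632 , -0.00059914, -0.0007951 ,
       -0.00031401]), 'joint_torque': array([-9.50474750e-04, -4.40989208e+01, -1.77151537e+01,  6.34275028e-02,
        5.33801015e-02, -4.48185403e-05]), 'position': array([0.20268796, 0.59055996, 0.23265592]), 'tool_rot': array([ 1.64674048e-01,  9.86347548e-01, -9.28201932e-04, -3.33382409e-04]), 'ft_force': array([-0.16287598,  0.40426272, -0.4387251 ]), 'moment': array([-0.0177242 ,  0.0344048 , -0.04257369]), 'grip_force': 0.0, 'grip_width': 0.08686018155866405} 0.011
```

View pics/top0.png

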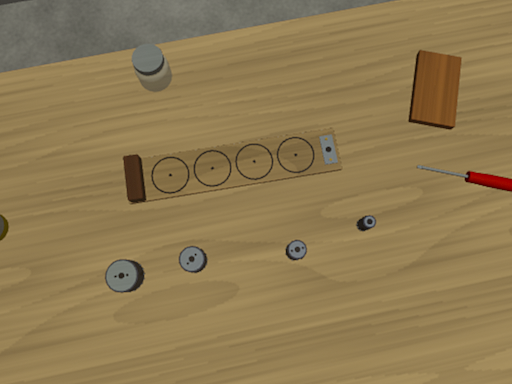

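View pics/side0.png

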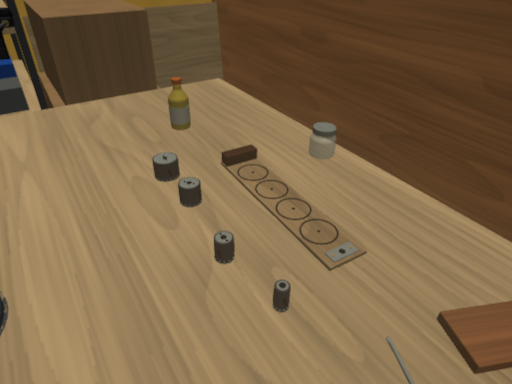

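The top view shows the block at (134,178) and circle dots at (170,175), (212,168), (254,161) and (296,155). The saw faces are 60 at (123,275), 48 at (192,259), 36 at (297,250) and 25 at (368,222). The side view agrees with this.

```bash
cat > h.py <<'E'
from rig import robot
import cv2,numpy as np
def ray(n,px,z):
    c=robot.calibration(n);R=c["R"];o=-R.T@c["t"]
    d=R.T@np.array([(px[0]-c["cx"])/c["fx"],(px[1]-c["cy"])/c["fy"],1]);s=(z-o[2])/d[2]
    return (o+s*d)[:2]
def faces(n,img,lo=105):
    """light grey blobs; returns (hull ellipse centre, area)"""
    hsv=cv2.cvtColor(img,cv2.COLOR_BGR2HSV)
    m=((hsv[...,1]<50)&(hsv[...,2]>lo)).astype(np.uint8)
    out=[]
    for c in cv2.findContours(m,cv2.RETR_EXTERNAL,cv2.CHAIN_APPROX_NONE)[0]:
        h=cv2.convexHull(c)
        if len(h)<5 or not 40<cv2.contourArea(h)<1500: continue
        p=cv2.moments(h);u=(p["m10"]/p["m00"],p["m01"]/p["m00"])
        out.append((np.round(u,1),p["m00"],ray(n,u,.048)))
    return out
def dots(n,img,guess):
    g=cv2.cvtColor(img,cv2.COLOR_BGR2GRAY).astype(float);r=[]
    for x,y in guess:
        w=g[y-5:y+6,x-5:x+6];w=np.clip(np.median(w)-25-w,0,None)
        yy,xx=np.mgrid[y-5:y+6,x-5:x+6];r.append(((w*xx).sum()/w.sum(),(w*yy).sum()/w.sum()))
    return r
E
python3 - <<'E'
from h import *
np.set_printoptions(precision=4,suppress=True)
D={"top":[(170,175),(212,168),(254,161),(296,155)],"side":[(253,172),(272,189),(293,209),(319,231)]}
for n in D:
    img=cv2.imread(f"pics/{n}0.png")
    for f in faces(n,img): print(n,*f, 'd=',2*np.sqrt(f[1]/np.pi))
    p=dots(n,img,D[n]);w=[ray(n,u,.009) for u in p];print(np.array(p));print(np.array(w),np.linalg.norm(np.diff(w,axis=0),axis=1))
E
```

```text
top [121.  275.4] 665.5 [0.4693 0.2352] d= 29.10912085620675
top [191.2 258.7] 391.5 [0.473  0.1063] d= 22.326515217646847
top [297. 249.] 200.0 [ 0.4511 -0.0861] d= 15.957691216057308
top [369.4 221.2] 67.0 [ 0.4738 -0.2296] d= 9.23618154310838
top [439.3 170.2] 110.5 [ 0.5414 -0.3864] d= 11.861406733319429
top [328.  148.9] 363.0 [ 0.6258 -0.1882] d= 21.498510523728477
top [360.3   2.8] 99.5 [ 0.9229 -0.3321] d= 11.255546841497692
top [62.1 13.9] 494.5 [1.0207 0.2806] d= 25.092169194223484
[[169.9504 174.5826]
 [212.0103 167.7436]
 [253.8134 160.9856]
 [295.2606 154.4202]]
[[ 0.6482  0.1237]
 [ 0.6452  0.0389]
 [ 0.6421 -0.0461]
 [ 0.6387 -0.131 ]] [0.0849 0.085  0.085 ]
side [399.4 358.9] 141.0 [ 0.5294 -0.4017] d= 13.398760233979036
side [282.2 284.8] 76.5 [ 0.4758 -0.2257] d= 9.869286963719311
side [341.7 251.3] 296.5 [ 0.6055 -0.2208] d= 19.429758748218564
side [219.8 237.8] 60.0 [ 0.4464 -0.0812] d= 8.740387444736633
side [226.6 234.9] 52.0 [ 0.4603 -0.081 ] d= 8.136857890256438
side [188.8 182.3] 139.0 [0.4752 0.111 ] d= 13.303394180365686
side [164.5 157.5] 164.5 [0.4716 0.2414] d= 14.472315126092793
side [324.2 126.5] 141.0 [0.9225 0.1749] d= 13.398760233979036
[[252.4242 172.    ]
 [271.2857 188.6429]
 [292.9011 208.033 ]
 [318.3231 230.8154]]
[[ 0.6505  0.1278]
 [ 0.6478  0.0434]
 [ 0.6444 -0.0415]
 [ 0.6411 -0.1271]] [0.0845 0.085  0.0857]
```

>>> {"method": "jog_arm", "body": {
  "motion": [0, 0, 0, 0, 0, 1, -1, 0, 0, 0, 0, 0, 1, -1, 0, 0, 0, 0, 0, 1, -1, 0, 0, 0, 0, 0, 1, -1, 0, 0, 0, 0, 0, 1, -1, 0, 0, 0, 0, 0, 1, -1, 0, 0, 0, 0, 0, 1, -1, 0, 0, 0, 0, 0, 1, -1, 0, 0, 0, 0, 0, 1, -1, 0, 0, 0, 0, 0, 1, -1, 0, 0, 0, 0, 0, 1, -1, 0, 0, 0, 0, 0, 1, -1]
}}

```text
time: 1.6
position: [0.2028, 0.5907, 0.233]
tool_rot: [0.553, 0.833, -0.001, 0.0]
ft_force: [0.4, 0.1, 0.6]
grip_width: 0.0871
grip_force: 0.0
```

>>> {"method": "jog_arm", "body": {
  "motion": [0, 0, 0, 0, 0, 1, -1, 0, 0, 0, 0, 0, 1, -1, 0, 0, 0, 0, 0, 1, -1, 0, 0, 0, 0, 0, 1, -1, 0, 0, 0, 0, 0, 1, -1, 0, 0, 0, 0, 0, 0.75, -1, 0, 0, 0, 0, 0, 0, -1, 0, 0, 0, 0, 0, 0, -1]
}}

```text
time: 2.6
position: [0.2029, 0.5909, 0.2332]
tool_rot: [0.707, 0.708, -0.0, 0.0]
ft_force: [0.0, -0.2, 0.5]
grip_width: 0.0871
grip_force: 0.0
```

>>> {"method": "jog_arm", "body": {
  "motion": [-0.88, 0.67, 0.25, 0, 0, 0, -1, -0.88, 0.67, 0.25, 0, 0, 0, -1, -0.88, 0.67, 0.25, 0, 0, 0, -1, -0.88, 0.67, 0.25, 0, 0, 0, -1, -0.88, 0.67, 0.25, 0, 0, 0, -1, -0.88, 0.67, 0.25, 0, 0, 0, -1, -0.88, 0.67, 0.25, 0, 0, 0, -1, -0.88, 0.67, 0.25, 0, 0, 0, -1, -0.88, 0.67, 0.25, 0, 0, 0, -1, -0.88, 0.67, 0.25, 0, 0, 0, -1, 0, 0, 0, 0, 0, 0, -1, 0, 0, 0, 0, 0, 0, -1]
}}

```text
time: 4.1
position: [0.4709, 0.2394, 0.1335]
tool_rot: [0.707, 0.707, -0.0, -0.0]
ft_force: [-0.0, -0.5, 0.5]
grip_width: 0.0872
grip_force: 0.0
```

```bash
python3 - <<'E'
from h import *
a=robot.camera("top");b=robot.camera("side")
cv2.imwrite("pics/g1.png",np.hstack([cv2.resize(a[180:380,0:260],(400,308)),cv2.resize(b[20:240,60:345],(400,308))]))
p=robot.get_obs()["position"];print(p)
for n in("top","side"):
    c=robot.calibration(n);
    for dz in(.011,):
      q=c["R"]@(p-[0,0,dz])+c["t"];print(n,q[:2]/q[2]*c["fx"]+[c["cx"],c["cy"]])
E
```

```text
[0.47046477 0.24012839 0.13374222]
top [103.8973105  274.85718051]
side [160.2278563  129.22539106]
```

View pics/g1.png

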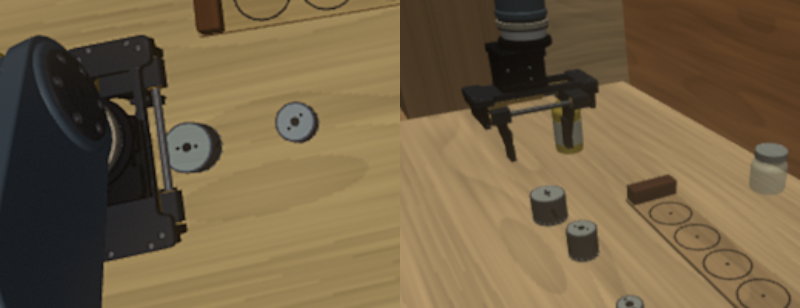

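The gripper straddles the axis of the 60 saw. The tips' midpoint in the side view is about (161,129), against a predicted (160,129), so the frames agree. Descending.

>>> {"method": "jog_arm", "body": {
  "motion": [-0.04, 0, 0.5, 0, 0, 0, -1, 0, 0, 0.6, 0, 0, 0, -1, 0, 0, 0.6, 0, 0, 0, -1, 0, 0, 0.6, 0, 0, 0, -1, 0, 0, 0.3, 0, 0, 0, -1, 0, 0, 0, 0, 0, 0, -1, 0, 0, 0, 0, 0, 0, 1, 0, 0, 0, 0, 0, 0, 1, 0, 0, 0, 0, 0, 0, 1, 0, 0, 0, 0, 0, 0, 1, 0, 0, 0, 0, 0, 0, 1, 0, 0, 0, 0, 0, 0, 1],
  "grip_force": 25
}}

```text
time: 5.7
position: [0.4713, 0.2377, 0.03]
tool_rot: [0.707, 0.707, 0.0, 0.0]
ft_force: [-0.6, -1.3, 5.6]
grip_width: 0.0592
grip_force: 25.0
```

>>> {"method": "jog_arm", "body": {
  "motion": [0, 0, -0.8, 0, 0, 0, 1, 0, 0, -0.9, 0, 0, 0, 1, 0, 0, -0.8, 0, 0, 0, 1, -0.9, 0.4, 0, 0, 0, 0, 1, -1, 0.5, 0, 0, 0, 0, 1, -1, 0.5, 0, 0, 0, 0, 1, -1, 0.5, 0, 0, 0, 0, 1, -1, 0.5, 0, 0, 0, 0, 1, -1, 0.5, 0, 0, 0, 0, 1, -1, 0.5, 0, 0, 0, 0, 1, -1, 0.4, 0, 0, 0, 0, 1, -0.9, 0.4, 0, 0, 0, 0, 1]
}}

```text
time: 7.2
position: [0.6393, -0.1156, 0.1284]
tool_rot: [0.707, 0.707, -0.0, -0.001]
ft_force: [-0.3, 0.0, -2.4]
grip_width: 0.0596
grip_force: 25.0
```

>>> {"method": "jog_arm", "body": {
  "motion": [-0.3, 0, 0, 0, 0, 0, 1, 0, 0, 0, 0, 0, 0, 1, 0, 0, 0, 0, 0, 0, 1]
}}

```text
time: 7.58
position: [0.6384, -0.1246, 0.129]
tool_rot: [0.707, 0.708, -0.0, -0.001]
ft_force: [-0.8, -0.1, -2.9]
grip_width: 0.0595
grip_force: 25.0
```

>>> {"method": "jog_arm", "body": {
  "motion": [-0.1, 0.03, 0.5, 0, 0, 0, 1, 0, 0, 0.6, 0, 0, 0, 1, 0, 0, 0.6, 0, 0, 0, 1, 0, 0, 0.35, 0, 0, 0, 1, 0, 0, 0.15, 0, 0, 0, 1, 0, 0, 0, 0, 0, 0, 1, 0, 0, 0, 0, 0, 0, 1]
}}

```text
time: 8.45
position: [0.6415, -0.1304, 0.0425]
tool_rot: [0.707, 0.707, 0.0, 0.001]
ft_force: [-0.3, -0.8, -1.6]
grip_width: 0.0594
grip_force: 25.0
```

```bash
python3 - <<'E'
from h import *
a=robot.camera("top");b=robot.camera("side")
cv2.imwrite("pics/p1.png",np.hstack([cv2.resize(a[100:250,180:380],(400,300)),cv2.resize(b[150:300,220:420],(400,300))]))
o=robot.get_obs();print(o["position"],o["ft_force"])
E
```

```text
[ 0.6414099  -0.13037736  0.04251443] [-0.13375308 -1.30667114 -2.36880709]
```

View pics/p1.png

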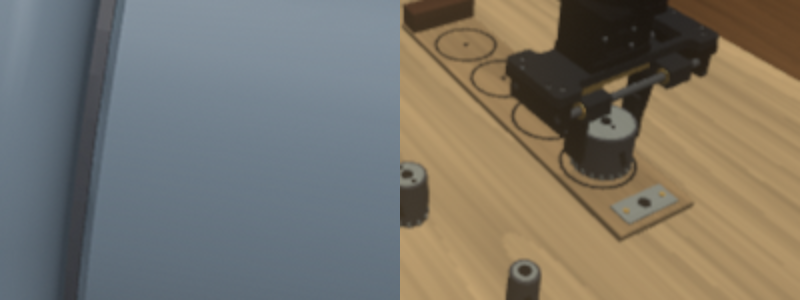

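```bash
python3 - <<'E'
from h import *
b=robot.camera("side")
for f in faces("side",b): print(f[0],f[1])
print(ray("side",(324.5,211),.0605))
c=robot.calibration("side")
for X in ([.6414,-.1304,.0605],[.6414,-.1304,.0125]):
    q=c["R"]@np.array(X)+c["t"];print(q[:2]/q[2]*c["fx"]+[c["cx"],c["cy"]])
E
```

```text
[399.6 359.5] 153.0
[282. 285.] 91.5
[341.5 251.5] 305.0
[223.1 236.7] 147.0
[325.9 211.9] 259.0
[188.6 182.4] 146.5
[ 0.64427067 -0.13229269]
[322.68402551 210.96995383]
[319.73883157 230.32754051]
```

>>> {"method": "jog_arm", "body": {
  "motion": [0.08, -0.05, 0, 0, 0, 0, 1, 0, 0, 0.08, 0, 0, 0, 1, 0, 0, 0, 0, 0, 0, 1, 0, 0, 0, 0, 0, 0, 1]
}}

```text
time: 9.1
position: [0.6387, -0.1267, 0.039]
tool_rot: [0.707, 0.707, 0.0, -0.0]
ft_force: [-1.3, 2.1, 4.8]
grip_width: 0.0593
grip_force: 25.0
```

>>> {"method": "jog_arm", "body": {
  "motion": [0, 0, 0, 0, 0, 0, -1, 0, 0, 0, 0, 0, 0, -1, 0, 0, 0, 0, 0, 0, -1, 0, 0, -0.6, 0, 0, 0, -1, 0, 0, -0.8, 0, 0, 0, -1, 0, 0, -0.8, 0, 0, 0, -1, 0.95, -0.7, 0, 0, 0, 0, -1, 1, -0.7, 0, 0, 0, 0, -1, 1, -0.7, 0, 0, 0, 0, -1, 1, -0.7, 0, 0, 0, 0, -1, 1, -0.7, 0, 0, 0, 0, -1, 0.95, -0.6, 0, 0, 0, 0, -1]
}}

```text
time: 10.6
position: [0.4736, 0.11, 0.1264]
tool_rot: [0.707, 0.707, 0.0, 0.0]
ft_force: [0.2, 0.2, -0.3]
grip_width: 0.087
grip_force: 0.0
```

>>> {"method": "jog_arm", "body": {
  "motion": [0, 0, 0, 0, 0, 0, -1, 0, 0, 0, 0, 0, 0, -1]
}}

```text
time: 10.85
position: [0.4756, 0.1088, 0.1266]
tool_rot: [0.707, 0.708, 0.001, 0.001]
ft_force: [0.2, -0.3, -0.5]
grip_width: 0.0873
grip_force: 0.0
```

```bash
python3 - <<'E'
from h import *
a=robot.camera("top");b=robot.camera("side")
print(robot.get_obs()["position"])
for n,i in(("top",a),("side",b)):
    for f in faces(n,i): print(n,f[0],f[1],ray(n,f[0],.048),ray(n,f[0],.057))
cv2.imwrite("pics/p2.png",np.hstack([cv2.resize(a[100:250,180:380],(400,300)),cv2.resize(b[110:260,120:320],(400,300))]))
E
```

```text
[0.47599658 0.10810262 0.12646412]
top [296.9 249. ] 212.0 [ 0.45109671 -0.08596702] [ 0.4506634 -0.0847745]
top [369.1 221.1] 81.5 [ 0.47403052 -0.22907952] [ 0.47332275 -0.22617426]
top [440.1 170.4] 122.0 [ 0.54085218 -0.3877471 ] [ 0.5393447  -0.38294294]
top [328.  148.9] 364.5 [ 0.62575104 -0.18822031] [ 0.62322751 -0.18580405]
top [297.  147.6] 603.0 [ 0.64035755 -0.13021732] [ 0.63765921 -0.12849523]
side [399.6 359.6] 152.0 [ 0.52882252 -0.40235137] [ 0.52256702 -0.40475938]
side [282.1 284.8] 85.0 [ 0.47577157 -0.22566023] [ 0.47061052 -0.23171339]
side [341.5 251.5] 305.0 [ 0.6047561  -0.22093275] [ 0.59693408 -0.22708344]
side [223.2 236.7] 143.5 [ 0.45290883 -0.0819277 ] [ 0.44821944 -0.09094607]
side [320.1 211.2] 372.0 [ 0.64887598 -0.11682208] [ 0.64014377 -0.12512058]
side [188.8 182.4] 142.0 [0.47518321 0.1107612 ] [0.4700343  0.09776764]
side [324.5 126.8] 143.0 [0.92177221 0.17296825] [0.90741014 0.15869136]
```

View pics/p2.png

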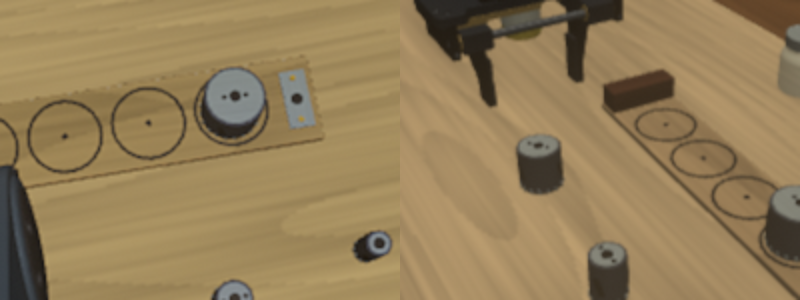

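The 60 saw stands 2–3 mm from its circle's centre by both views (face at top (297,148), side (320,211)). Next is the 48.

>>> {"method": "jog_arm", "body": {
  "motion": [0, -0.05, 0.5, 0, 0, 0, -1, 0, 0, 0.6, 0, 0, 0, -1, 0, 0, 0.6, 0, 0, 0, -1, 0, 0, 0.5, 0, 0, 0, -1, 0, 0, 0.2, 0, 0, 0, -1, 0, 0, 0, 0, 0, 0, -1, 0, 0, 0, 0, 0, 0, 1, 0, 0, 0, 0, 0, 0, 1, 0, 0, 0, 0, 0, 0, 1, 0, 0, 0, 0, 0, 0, 1, 0, 0, 0, 0, 0, 0, 1, 0, 0, 0, 0, 0, 0, 1]
}}

```text
time: 12.45
position: [0.4729, 0.109, 0.0305]
tool_rot: [0.707, 0.707, 0.0, 0.0]
ft_force: [0.7, 0.5, 1.4]
grip_width: 0.047
grip_force: 25.0
```

>>> {"method": "jog_arm", "body": {
  "motion": [0, 0, -0.8, 0, 0, 0, 1, 0, 0, -0.9, 0, 0, 0, 1, 0, 0, -0.8, 0, 0, 0, 1, -0.7, 0.8, 0, 0, 0, 0, 1, -0.8, 0.9, 0, 0, 0, 0, 1, -0.8, 0.9, 0, 0, 0, 0, 1, -0.8, 0.9, 0, 0, 0, 0, 1, -0.7, 0.75, 0, 0, 0, 0, 1, 0, 0, 0, 0, 0, 0, 1, 0, 0, 0, 0, 0, 0, 1, 0, 0, 0, 0, 0, 0, 1]
}}

```text
time: 13.82
position: [0.6411, -0.0417, 0.1298]
tool_rot: [0.706, 0.708, -0.001, -0.001]
ft_force: [-0.3, 1.0, -1.4]
grip_width: 0.0474
grip_force: 25.0
```

>>> {"method": "jog_arm", "body": {
  "motion": [-0.05, 0.05, 0.5, 0, 0, 0, 1, 0, 0, 0.6, 0, 0, 0, 1, 0, 0, 0.6, 0, 0, 0, 1, 0, 0, 0.35, 0, 0, 0, 1, 0, 0, 0.15, 0, 0, 0, 1, 0, 0, 0, 0, 0, 0, 1, 0, 0, 0, 0, 0, 0, 1, 0, 0, 0, 0, 0, 0, 1]
}}

```text
time: 14.82
position: [0.6453, -0.0451, 0.0433]
tool_rot: [0.707, 0.707, 0.0, 0.001]
ft_force: [-0.5, 1.1, -1.4]
grip_width: 0.0476
grip_force: 25.0
```

>>> {"method": "jog_arm", "body": {
  "motion": [0.03, -0.04, 0, 0, 0, 0, 1, 0, 0, 0.1, 0, 0, 0, 1, 0, 0, 0, 0, 0, 0, 1, 0, 0, 0, 0, 0, 0, 1]
}}

```text
time: 15.32
position: [0.6433, -0.0437, 0.0394]
tool_rot: [0.707, 0.707, 0.0, 0.0]
ft_force: [-1.7, 0.2, 5.6]
grip_width: 0.0473
grip_force: 25.0
```

>>> {"method": "jog_arm", "body": {
  "motion": [0, 0, 0, 0, 0, 0, -1, 0, 0, 0, 0, 0, 0, -1, 0, 0, 0, 0, 0, 0, -1, 0, 0, -0.6, 0, 0, 0, -1, 0, 0, -0.8, 0, 0, 0, -1, 0, 0, -0.8, 0, 0, 0, -1, -0.2, -0.95, 0, 0, 0, 0, -1, -0.2, -1, 0, 0, 0, 0, -1, -0.2, -1, 0, 0, 0, 0, -1, -0.2, -1, 0, 0, 0, 0, -1, -0.2, -0.85, 0, 0, 0, 0, -1, 0, 0, 0, 0, 0, 0, -1]
}}

```text
time: 16.82
position: [0.4484, -0.0836, 0.1263]
tool_rot: [0.707, 0.707, -0.001, -0.002]
ft_force: [0.7, -0.4, -0.2]
grip_width: 0.087
grip_force: 0.0
```

>>> {"method": "jog_arm", "body": {
  "motion": [0, 0, 0, 0, 0, 0, -1, 0, 0, 0, 0, 0, 0, -1]
}}

```text
time: 17.08
position: [0.4528, -0.0842, 0.1265]
tool_rot: [0.707, 0.708, 0.0, 0.001]
ft_force: [-1.1, 0.4, -0.4]
grip_width: 0.0869
grip_force: 0.0
```

```bash
python3 - <<'E'
from h import *
a=robot.camera("top");b=robot.camera("side")
print(robot.get_obs()["position"])
for n,i in(("top",a),("side",b)):
    for f in faces(n,i): print(n,f[0],f[1],ray(n,f[0],.048),ray(n,f[0],.057))
E
```

```text
[ 0.45224625 -0.0839479   0.12632917]
top [285.6 304. ] 355.5 [ 0.36044528 -0.04421159] [ 0.36109688 -0.04351879]
top [349.2 214.9] 1145.0 [ 0.4928063 -0.1957666] [ 0.49187382 -0.19326002]
top [440.7 170.6] 129.5 [ 0.54024123 -0.38875446] [ 0.53874107 -0.38393825]
top [254.2 153.7] 372.5 [ 0.64497247 -0.04682654] [ 0.64221891 -0.04610245]
top [328.  148.9] 364.5 [ 0.62575104 -0.18822031] [ 0.62322751 -0.18580405]
top [297.1 147.6] 615.0 [ 0.64031867 -0.13040639] [ 0.6376208  -0.12868203]
side [399.7 359.7] 157.5 [ 0.52881987 -0.40250754] [ 0.52256443 -0.40491233]
side [282.  284.9] 94.0 [ 0.47552432 -0.22573687] [ 0.47036837 -0.23178845]
side [341.5 251.5] 305.0 [ 0.6047561  -0.22093275] [ 0.59693408 -0.22708344]
side [223.1 236.7] 148.5 [ 0.45275879 -0.08183404] [ 0.44807249 -0.09085434]
side [320.  211.4] 381.5 [ 0.64828261 -0.11720192] [ 0.63956264 -0.12549258]
side [294.9 189.6] 177.0 [ 0.65357206 -0.03197429] [ 0.64474297 -0.04202321]
side [324.3 126.9] 147.0 [0.92082825 0.17275683] [0.90648565 0.1584843 ]
```

The 48 saw is centred within 1 mm. Next is the 36.

>>> {"method": "jog_arm", "body": {
  "motion": [0, 0, 0.5, 0, 0, 0, -1, 0, 0, 0.6, 0, 0, 0, -1, 0, 0, 0.6, 0, 0, 0, -1, 0, 0, 0.5, 0, 0, 0, -1, 0, 0, 0.2, 0, 0, 0, -1, 0, 0, 0, 0, 0, 0, -1, 0, 0, 0, 0, 0, 0, 1, 0, 0, 0, 0, 0, 0, 1, 0, 0, 0, 0, 0, 0, 1, 0, 0, 0, 0, 0, 0, 1, 0, 0, 0, 0, 0, 0, 1, 0, 0, 0, 0, 0, 0, 1]
}}

```text
time: 18.68
position: [0.4512, -0.0839, 0.0304]
tool_rot: [0.707, 0.707, 0.0, 0.0]
ft_force: [-0.2, -0.1, 0.6]
grip_width: 0.0351
grip_force: 25.1
```

>>> {"method": "jog_arm", "body": {
  "motion": [0, 0, 0, 0, 0, 0, 1, 0, 0, 0, 0, 0, 0, 1]
}}

```text
time: 18.92
position: [0.4512, -0.0839, 0.0304]
tool_rot: [0.707, 0.707, 0.0, 0.0]
ft_force: [-0.3, 0.4, 0.4]
grip_width: 0.0351
grip_force: 25.0
```

>>> {"method": "jog_arm", "body": {
  "motion": [0, 0, -0.8, 0, 0, 0, 1, 0, 0, -0.9, 0, 0, 0, 1, 0, 0, -0.8, 0, 0, 0, 1, 0.6, 0.95, 0, 0, 0, 0, 1, 0.65, 1, 0, 0, 0, 0, 1, 0.65, 1, 0, 0, 0, 0, 1, 0.65, 1, 0, 0, 0, 0, 1, 0.6, 0.95, 0, 0, 0, 0, 1, 0, 0, 0, 0, 0, 0, 1, 0, 0, 0, 0, 0, 0, 1, 0, 0, 0, 0, 0, 0, 1]
}}

```text
time: 20.3
position: [0.6454, 0.0417, 0.1299]
tool_rot: [0.707, 0.707, -0.001, -0.001]
ft_force: [-0.9, -0.3, -1.3]
grip_width: 0.0351
grip_force: 25.0
```

>>> {"method": "jog_arm", "body": {
  "motion": [0, 0, 0.5, 0, 0, 0, 1, 0, 0, 0.6, 0, 0, 0, 1, 0, 0, 0.6, 0, 0, 0, 1, 0, 0, 0.35, 0, 0, 0, 1, 0, 0, 0.15, 0, 0, 0, 1, 0, 0, 0, 0, 0, 0, 1, 0, 0, 0, 0, 0, 0, 1, 0, 0, 0, 0, 0, 0, 1]
}}

```text
time: 21.3
position: [0.6476, 0.0423, 0.0432]
tool_rot: [0.707, 0.707, 0.0, 0.001]
ft_force: [-0.4, 0.4, -0.5]
grip_width: 0.0355
grip_force: 25.0
```

>>> {"method": "jog_arm", "body": {
  "motion": [-0.03, -0.02, 0, 0, 0, 0, 1, 0, 0, 0.1, 0, 0, 0, 1, 0, 0, 0, 0, 0, 0, 1, 0, 0, 0, 0, 0, 0, 1]
}}

```text
time: 21.8
position: [0.6467, 0.041, 0.0393]
tool_rot: [0.707, 0.707, 0.0, 0.001]
ft_force: [-0.9, -1.2, 5.6]
grip_width: 0.0354
grip_force: 25.0
```

>>> {"method": "jog_arm", "body": {
  "motion": [0, 0, 0, 0, 0, 0, -1, 0, 0, 0, 0, 0, 0, -1, 0, 0, 0, 0, 0, 0, -1, 0, 0, -0.6, 0, 0, 0, -1, 0, 0, -0.8, 0, 0, 0, -1, 0, 0, -0.8, 0, 0, 0, -1, -0.95, -0.6, 0, 0, 0, 0, -1, -0.95, -0.65, 0, 0, 0, 0, -1, -1, -0.65, 0, 0, 0, 0, -1, -1, -0.65, 0, 0, 0, 0, -1, -1, -0.65, 0, 0, 0, 0, -1, -0.95, -0.6, 0, 0, 0, 0, -1]
}}

```text
time: 23.3
position: [0.4935, -0.1943, 0.1263]
tool_rot: [0.707, 0.707, 0.0, 0.0]
ft_force: [0.6, 0.5, 0.1]
grip_width: 0.0872
grip_force: 0.0
```

>>> {"method": "jog_arm", "body": {
  "motion": [-0.85, -0.5, 0, 0, 0, 0, -1, 0, 0, 0, 0, 0, 0, -1, 0, 0, 0, 0, 0, 0, -1, 0, 0, 0, 0, 0, 0, -1]
}}

```text
time: 23.8
position: [0.4749, -0.226, 0.1263]
tool_rot: [0.706, 0.708, 0.0, -0.0]
ft_force: [1.5, 0.2, 0.7]
grip_width: 0.0873
grip_force: 0.0
```

```bash
python3 - <<'E'
from h import *
b=robot.camera("side");a=robot.camera("top")
print(robot.get_obs()["position"])
for n,i in(("top",a),("side",b)):
    for f in faces(n,i): print(n,f[0],f[1],ray(n,f[0],.048),ray(n,f[0],.057))
E
```

```text
[ 0.47488139 -0.2260392   0.12631445]
top [223.2 338. ] 82.5 [0.32662645 0.07538491] [0.32768278 0.07464641]
top [241.5 298.1] 350.5 [0.38639358 0.0305929 ] [0.38673463 0.03039045]
top [369.4 221.2] 88.0 [ 0.47373648 -0.22957703] [ 0.47303223 -0.22666582]
top [461.4 213.1] 189.0 [ 0.45361373 -0.40218391] [ 0.4531503  -0.39720698]
top [378.3 210.6] 107.5 [ 0.48965438 -0.25113797] [ 0.48875963 -0.24796872]
top [209.8 160.5] 200.0 [0.64879841 0.03916964] [0.64599906 0.03886455]
top [489.5 157.4] 337.5 [ 0.54645385 -0.48885342] [ 0.54487933 -0.48283925]
top [254.2 153.6] 377.5 [ 0.64516877 -0.04686774] [ 0.64241286 -0.04614316]
top [285.8 143. ] 44.0 [ 0.65379568 -0.11110542] [ 0.65093652 -0.10961205]
top [324.3 136.7] 230.0 [ 0.65126528 -0.18718366] [ 0.64843641 -0.1847798 ]
side [399.5 359.8] 174.5 [ 0.5284958  -0.40245996] [ 0.52224704 -0.40486573]
side [282. 285.] 96.5 [ 0.47540676 -0.22589491] [ 0.47025323 -0.23194323]
side [341.5 251.5] 305.0 [ 0.6047561  -0.22093275] [ 0.59693408 -0.22708344]
side [328.  215.1] 73.5 [ 0.65359371 -0.1341575 ] [ 0.64476417 -0.14209837]
side [330.  127.2] 62.5 [0.93332572 0.16284345] [0.9187253  0.14877543]
side [181.2 115.5] 174.0 [0.60902023 0.4554207 ] [0.60111025 0.4353168 ]
```

The 36 saw is centred within 1 mm. Last is the 25.

>>> {"method": "jog_arm", "body": {
  "motion": [-0.03, 0, 0.5, 0, 0, 0, -1, 0, 0, 0.6, 0, 0, 0, -1, 0, 0, 0.6, 0, 0, 0, -1, 0, 0, 0.5, 0, 0, 0, -1, 0, 0, 0.2, 0, 0, 0, -1, 0, 0, 0, 0, 0, 0, -1, 0, 0, 0, 0, 0, 0, 1, 0, 0, 0, 0, 0, 0, 1, 0, 0, 0, 0, 0, 0, 1, 0, 0, 0, 0, 0, 0, 1, 0, 0, 0, 0, 0, 0, 1, 0, 0, 0, 0, 0, 0, 1]
}}

```text
time: 25.4
position: [0.4744, -0.2283, 0.0304]
tool_rot: [0.707, 0.707, -0.0, -0.0]
ft_force: [-0.3, -0.2, 0.3]
grip_width: 0.0348
grip_force: 0.0
```

>>> {"method": "jog_arm", "body": {
  "motion": [0, 0, 0, 0, 0, 0, 1, 0, 0, 0, 0, 0, 0, 1, 0, 0, 0, 0, 0, 0, 1]
}}

```text
time: 25.78
position: [0.4744, -0.2283, 0.0303]
tool_rot: [0.707, 0.707, -0.0, -0.0]
ft_force: [-0.4, -0.5, -0.4]
grip_width: 0.0244
grip_force: 25.0
```

>>> {"method": "jog_arm", "body": {
  "motion": [0, 0, -0.8, 0, 0, 0, 1, 0, 0, -0.9, 0, 0, 0, 1, 0, 0, -0.8, 0, 0, 0, 1, 0.95, 0.4, 0, 0, 0, 0, 1, 1, 0.5, 0, 0, 0, 0, 1, 1, 0.5, 0, 0, 0, 0, 1, 1, 0.5, 0, 0, 0, 0, 1, 1, 0.5, 0, 0, 0, 0, 1, 1, 0.5, 0, 0, 0, 0, 1, 1, 0.5, 0, 0, 0, 0, 1, 1, 0.5, 0, 0, 0, 0, 1, 0.9, 0.5, 0, 0, 0, 0, 1]
}}

```text
time: 27.28
position: [0.6502, 0.1275, 0.13]
tool_rot: [0.707, 0.708, -0.0, -0.0]
ft_force: [1.0, -0.7, -1.0]
grip_width: 0.0243
grip_force: 25.0
```

>>> {"method": "jog_arm", "body": {
  "motion": [0, 0, 0, 0, 0, 0, 1, 0, 0, 0, 0, 0, 0, 1, 0, 0, 0, 0, 0, 0, 1]
}}

```text
time: 27.65
position: [0.6494, 0.1247, 0.1301]
tool_rot: [0.707, 0.707, -0.001, -0.0]
ft_force: [-0.1, 0.3, -0.5]
grip_width: 0.0242
grip_force: 25.0
```

>>> {"method": "jog_arm", "body": {
  "motion": [0.02, 0, 0.5, 0, 0, 0, 1, 0, 0, 0.6, 0, 0, 0, 1, 0, 0, 0.6, 0, 0, 0, 1, 0, 0, 0.35, 0, 0, 0, 1, 0, 0, 0.15, 0, 0, 0, 1, 0, 0, 0, 0, 0, 0, 1, 0, 0, 0, 0, 0, 0, 1, 0, 0, 0, 0, 0, 0, 1]
}}

```text
time: 28.65
position: [0.6508, 0.1267, 0.0433]
tool_rot: [0.707, 0.707, 0.001, 0.001]
ft_force: [-0.0, -0.1, -0.4]
grip_width: 0.0244
grip_force: 25.0
```

>>> {"method": "jog_arm", "body": {
  "motion": [-0.01, -0.02, 0, 0, 0, 0, 1, 0, 0, 0.1, 0, 0, 0, 1, 0, 0, 0, 0, 0, 0, 1, 0, 0, 0, 0, 0, 0, 1]
}}

```text
time: 29.15
position: [0.6498, 0.1263, 0.0392]
tool_rot: [0.707, 0.707, 0.0, 0.0]
ft_force: [-0.7, -0.1, 5.5]
grip_width: 0.024
grip_force: 25.0
```

Release, retreat up and away toward +y and back so the cameras can see.

>>> {"method": "jog_arm", "body": {
  "motion": [0, 0, 0, 0, 0, 0, -1, 0, 0, 0, 0, 0, 0, -1, 0, 0, 0, 0, 0, 0, -1, 0, 0, 0, 0, 0, 0, -1, 0, 0, -0.6, 0, 0, 0, -1, 0, 0, -0.8, 0, 0, 0, -1, 0, 0, -1, 0, 0, 0, -1, 0.7, -0.6, -0.5, 0, 0, 0, -1, 0.9, -0.8, 0, 0, 0, 0, -1, 0.9, -0.8, 0, 0, 0, 0, -1, 0.9, -0.8, 0, 0, 0, 0, -1, 0.9, -0.8, 0, 0, 0, 0, -1]
}}

```text
time: 30.65
position: [0.4961, 0.2991, 0.1544]
tool_rot: [0.707, 0.707, 0.0, 0.0]
ft_force: [0.2, 0.6, 0.9]
grip_width: 0.0869
grip_force: 0.0
```

```bash
python3 - <<'E'
from h import *
b=robot.camera("side");a=robot.camera("top")
o=robot.get_obs();print(o["position"],o["time"])
for n,i in(("top",a),("side",b)):
    for f in faces(n,i): print(n,f[0],f[1],ray(n,f[0],.057))
cv2.imwrite("pics/end.png",np.hstack([cv2.resize(a[90:240,100:360],(400,231)),cv2.resize(b[110:270,140:400],(400,246))[:231]]))
E
```

```text
[0.49277935 0.30093136 0.15414944] 30.75
top [439.6 170.3] 114.0 [ 0.53972292 -0.38207453]
top [164.6 168.1] 60.0 [0.64850938 0.12483152]
top [209.8 160.7] 159.0 [0.64561247 0.03893658]
top [254.3 153.8] 335.5 [ 0.64198672 -0.04624769]
top [297.2 147.7] 566.0 [ 0.63738795 -0.12882355]
top [328.  148.9] 363.0 [ 0.62322751 -0.18580405]
top [360.2   2.8] 100.0 [ 0.91685311 -0.32773699]
top [61.1 14. ] 407.0 [1.0135864  0.27939508]
side [399.4 358.9] 141.0 [ 0.52311101 -0.40401988]
side [341.7 251.4] 300.0 [ 0.59738595 -0.22708716]
side [320.2 211.1] 353.0 [ 0.64051604 -0.12498492]
side [294.9 189.5] 161.0 [ 0.64497213 -0.04173303]
side [324.3 126.7] 134.5 [0.90738057 0.15947697]
```

View pics/end.png

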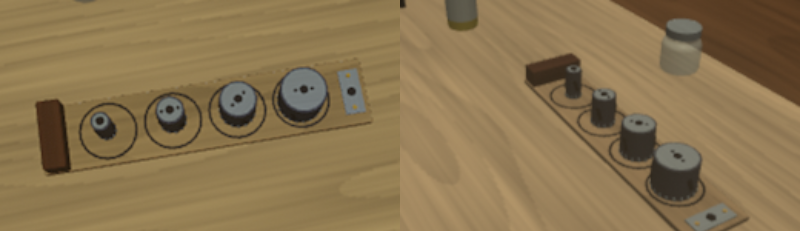

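All four stand upright in order 25, 36, 48, 60 from the block. The top view puts each within about 3 mm of its circle's centre.

```bash
python3 -c "
from rig import robot
print(robot.hand_in())"
```

```text
the job is handed in; nothing more can be done
None
```

The four hole saws stand upright on the strip in order 25, 36, 48, 60 mm from the end block, each measured within about 3 mm of its circle's centre; the job was handed in at about 31 s of the 86 s allowed, and no verdict came back.

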